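# Proof-press a snow globe on the spring tester

### The job

Zero the press tester while its ring is empty by pushing the recessed button down with the tip of the steel pin, then put the pin back in its stand and let go of it. Then take the snow globe from its cork rest, set it ball down and upright in the tester's sprung ring, press it gently straight down until the top of the ring has sunk level with the rim of the collar around it or a little lower, and finish while still holding it pressed down there. Leave the other things on the bench alone.

Things in the scene. Friction and masses are not known exactly. Their poses are not given: they have to be found in the camera images.
- tester: Press tester fixed to the bench: grey base plate 120 (x) x 240 (y) x 12 mm. Origin: centre of its underside, z up. At its y = -60 mm the sprung ring stands in a dark collar on 3 posts (outer dia. 87, inner 77, rim 48 mm above the bench). At its y = +65 mm the grey gauge box, 80 x 80 mm, top 50 mm above the bench, with an 18 mm round hole in its top holding the zero button.
- ring_top (a point): Centre of the top face of the aluminium sprung ring (outer diameter 72, inner 54, 8 mm thick). At rest this is 60 mm above the bench, 12 mm above the collar's rim; it sinks with the ring. The 68 mm ball seats in the ring's inner edge with its lowest point about 13 mm below this point. No support under the ball but the ring.
- ring (a joint): How far the ring is pushed straight down, m: 0 at rest, 0.012 level with the collar's rim, 0.016 on its stop. Spring: starts to move at about 4 N, about 11 N at 0.012 and 14 N at the stop (0.6 N per mm).
- button_top (a point): Centre of the top of the white zero button (15 mm across), at rest 44 mm above the bench and 6 mm below the gauge box's top; it sinks as it is pressed.
- button (a joint): How far the zero button is pressed, m: 0 at rest, 0.004 fully down. Springs back. It starts to move at about 1.2 N and is fully down at about 4 N.
- stand: Dark wooden block 60 x 60 x 60 mm fixed to the bench. Origin: centre of its underside, z up. A vertical hole 15 mm wide and 50 mm deep (floor 10 mm above the bench), with a 2 mm chamfer, in the middle of its top holds the pin.
- pin: Round steel pin 130 mm long, 80 g, standing tip down in the hole of the stand, its upper 80 mm clear above the stand. Diameter 12 mm from 20 mm above the tip upwards (the top 42 mm has a black sleeve of the same size), tapering to a tip 5 mm wide. Origin: the tip's end; its z runs from tip to top.
- rest: Cork ring fixed to the bench, outer diameter 84, inner 52, 22 mm high, on which the globe's ball sits. Origin: centre of its underside.
- globe: Snow globe upside down, about 160 g: clear glass ball 68 mm in diameter with a small dark toy tree inside, and above it a round dark wooden plinth 46 mm in diameter, from 62 to 93 mm above the ball's lowest point, to grip by. Origin: lowest point of the ball; z runs from there through the middle of the plinth. On the rest, the origin is about 12 mm above the bench.
- tape: Bystander: roll of clear tape lying flat, 90 mm across, 19 mm high. Origin: centre of the underside.
- giftbox: Bystander: closed pink gift box, 90 x 90 x 61 mm. Origin: centre of the underside.
- block: Bystander: plywood offcut 50 x 80 x 22 mm lying flat. Origin: centre of the underside.

How it is judged:
By the outcome, as a careful person would: the job done as asked, in the order asked, and still so for the second after the job is handed in, while the arm keeps its last pose, push and grip.
It also fails if it takes over 56 s, if anything falls off the work surface, if the arm or the gripper's body presses on something with over 40 N, if the wrist force passes 120 N, or if a joint passes its speed limit or range.

### The arm

A 6-joint arm with a two-finger parallel gripper is mounted at the origin on the work surface. World frame = base frame: x ahead of the robot, y to its left, z up, the work surface at z = 0. Lengths are in m, angles in rad, forces in N, time in s.
With the tool pointing down it reaches from about 0.3 to 0.775 m from the base axis. Payload 14.6 kg.
Tool frame: the origin (TCP) lies midway between the tips of the shut fingers; the grasp point (between the pads) lies 19 mm behind it (ctrl.grip_depth is the distance from the TCP to the grasp point, in m); z points along the fingers, x is the direction in which the jaws open and shut, and the axes are right-handed (so a half turn about z gives the same grasp; the last joint's range is limited). The gripper opens to 94 mm and grips with 3 to 60 N. Pads are 16 mm wide; open, the fingers measure 119 mm over their backs; the gripper's body (75 mm by 177 mm) begins 78 mm behind the grasp point.
Start: joints at [1.135, 0.3, 1.521, -0, 1.321, -0.067], TCP at [0.198, 0.513, 0.205] pointing down, gripper open.
Joint ranges: [-3.03, 3.03], [-0.79, 2.21], [0.23, 2.52], [-1.04, 4.18], [0, 3.07], [-2.55, 2.55]. Speed limits (rad/s): [2.22, 2.22, 2.57, 3.14, 3.14, 3.14].

### API

Orientations are given as [roll, pitch, yaw] about the fixed x, y, z axes, in that order (R = Rz(yaw) Ry(pitch) Rx(roll)).
In Python, from station import ctrl gives the robot as it stands.
- The arm moves only by the tool play_rows, never from a script. Its argument "steps" is a list that holds one entry, the list of rows, each a list of 7 numbers: the shift along the tool's x, y, z in cm, then the turn, a rotation vector about the tool's x, y, z in rad, then the opening, from 0 (shut) to 1 (fully open). In form: [[[x, y, z, ax, ay, az, hand], ...]]. A call has 1 to 20 rows; each row is the pose to reach, as a shift and turn from the pose measured when the call began, along the tool's axes at that moment; what a row does not reach only later rows make up. A row lasts 1/12 s, in which the tool goes at most 41.7 mm and 7.16 degrees, less where a joint would pass 70% of its speed; a pose out of reach is approached as far as the arm can. A call with a gripper value outside its range is refused whole. The fingers move at their own pace and stop on an object; "force" is the grip in N (left out, the last holds). Time passes only in rows, so rows that repeat a pose let the fingers close. It gives the time, the measured TCP pose, the force and the opening at its end, in the units of the state.
- ctrl.get_obs(): the state, without advancing time (a new reading comes with each control period).
- ctrl.camera(name): name is "scene" or "top" or "wrist"; returns a dict with "frame" (420x560x3 uint8, blue, green, red), "fovy" (degrees; the focal length in pixels is half the picture's height over the tangent of half this angle, whatever the lens; pixels are square), "cx", "cy" (the principal point, pixels), "world_to_cam" (4x4, takes a point from world to camera coordinates). Camera axes: x right, y up, looking along -z (the intrinsics and any distortion apply to the point x, -y, -z); pixel columns grow to the right and rows downward; lengths in m; the calibration is good to about 2 mm. The wrist camera is an equidistant fisheye: a pixel r from the principal point sees the ray r / f radians off the axis. A picture is of the moment at which its call begins. There is no depth.
- ctrl.hand_in(): hands the job in, once; it reports no verdict.
The state is a dict: "time_s": time; "qpos": joint angles; "joint_vel": joint speeds; "tau": joint torques, N m; "ee_pos": TCP position; "eef_rot": TCP orientation; "force": force on the tool from outside, world axes, zero at the start; "moment": the same for the moment, N m; "grip_width": finger opening in m.
Only numpy, scipy, OpenCV 4.12 (cv2) and the standard library are available. Lean on these libraries where they do the work, as an engineer would, in place of code of your own. Each camera call takes 0.05 s, during which the arm holds its last target. There are 200 camera calls.

## Working session

There is one attempt and no reset: what is moved stays moved. The work goes in short steps, Python scripts to look and compute and a tool call to move; the robot and the scene stay as the last step left them, time stands still between calls to the robot, and variables do not carry over. Pictures are saved under pics/ and viewed, about 8 in all and at most 12, crops included, and the job is handed in when it is done.

Besides the shell and the picture viewer there is one more tool, called after ">>>" as name([rows], argument=value, ...), one row to a line, values as JSON. play_rows: Moves the arm, as the interface text tells. Its arguments: {"type":"object","properties":{"steps":{"type":"array"},"force":{"type":"number"}},"required":["steps"]}

```bash
mkdir -p pics; cat > h.py <<'E'
import numpy as np,cv2
from station import ctrl
def cam(n):
    c=ctrl.camera(n); c['f']=210/np.tan(np.radians(c['fovy'])/2); return c
def ray(c,u,v,fish=False):
    x,y=u-c['cx'],v-c['cy']; W=np.array(c['world_to_cam'])
    if fish:
        r=np.hypot(x,y)+1e-12; t=r/c['f']; d=np.array([x/r*np.sin(t),-y/r*np.sin(t),-np.cos(t)])
    else: d=np.array([x/c['f'],-y/c['f'],-1.])
    R=W[:3,:3]; return -R.T@W[:3,3], R.T@d
def onz(c,u,v,z,fish=False):
    o,d=ray(c,u,v,fish); return o+d*(z-o[2])/d[2]
def proj(c,p,fish=False):
    q=np.array(c['world_to_cam'])@np.append(p,1); x,y,z=q[0],-q[1],-q[2]
    if fish:
        r=np.hypot(x,y); t=np.arctan2(r,z); return c['cx']+c['f']*t*x/r, c['cy']+c['f']*t*y/r
    return c['cx']+c['f']*x/z, c['cy']+c['f']*y/z
E
python3 - <<'E'
from h import *
import pickle
cs={n:cam(n) for n in('top','scene')}
pickle.dump(cs,open('cs.pkl','wb'))
for n,c in cs.items():
    cv2.imwrite(f'pics/{n}0.png',c['frame']); print(n,c['f'],c['cx'],c['cy'],ray(c,280,210),[k for k in c])
print(ctrl.get_obs())
E
```

```text
top 432.51147844246844 276.86841189103427 204.78243915387432 (array([ 0.4139749 , -0.01589561,  1.0213811 ]), array([ 0.15358821,  0.01760028, -0.98807836])) ['frame', 'fovy', 'cx', 'cy', 'world_to_cam', 'f']
scene 426.0606219967887 284.27311134340846 215.69678416657632 (array([1.17076202, 0.31740136, 0.61469125]), array([-0.7029338 , -0.37894472, -0.60213316])) ['frame', 'fovy', 'cx', 'cy', 'world_to_cam', 'f']
{'time_s': 0.1, 'qpos': array([ 1.13542144e+00,  3.00374819e-01,  1.52151714e+00, -5.56746396e-05,
        1.32069876e+00, -6.65741652e-02]), 'joint_vel': array([ 6.55211424e-04, -7.91140907e-04, -2.19640199e-03, -1.14502400e-05,
       -4.20591139e-03, -1.20373840e-03]), 'tau': array([ 5.70561169e-04, -5.32642257e+01, -3.53282261e+01,  7.09185773e-02,
        2.34706403e-02, -3.48933588e-05]), 'ee_pos': array([0.19817703, 0.51280311, 0.20496619]), 'eef_rot': array([-3.14158007e+00,  9.99438580e-04,  1.20200942e+00]), 'force': array([ 0.30499122, -0.12229522,  0.4546207 ]), 'moment': array([-0.00702314,  0.00596709, -0.00324762]), 'grip_width': 0.09409806878400491}
```

View pics/top0.png

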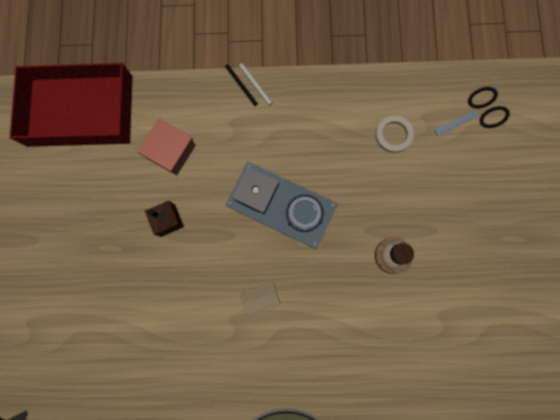

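View pics/scene0.png

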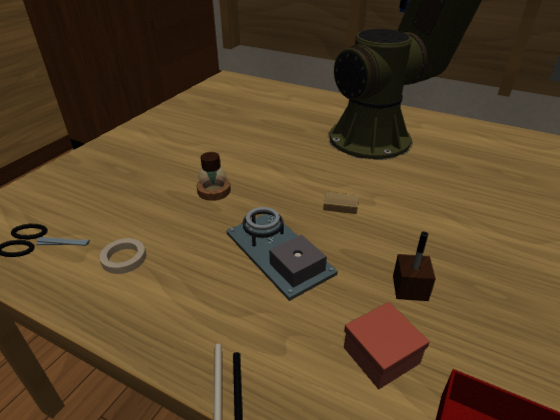

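The top view shows the button at about (256,190), the ring (304,212), the stand (163,218) and the globe (402,253). The scene view shows the same layout, with the pin top at (422,235). I'll enlarge crops to refine these.

```bash
python3 - <<'E'
from h import *
import pickle
cs=pickle.load(open('cs.pkl','rb'))
def crop(n,u,v,w=33):
    k=cs[n]['frame'][v-w:v+w,u-w:u+w]; k=cv2.convertScaleAbs(k,alpha=1.8,beta=15)
    k=cv2.resize(k,(264,264),interpolation=cv2.INTER_CUBIC)
    for i in range(0,66,10): cv2.putText(k,str(u-w+i),(i*4,8),0,.3,(0,255,0)); cv2.putText(k,str(v-w+i),(0,i*4+4),0,.3,(0,255,0))
    return k
a=[crop('top',163,218),crop('top',256,190),crop('top',304,212)]
b=[crop('top',398,254),crop('scene',417,262),crop('scene',212,175)]
cv2.imwrite('pics/crops.png',np.vstack([np.hstack(a),np.hstack(b)]))
T=cs['top'];S=cs['scene']
for nm,z,ut,us in(('button',.044,(256,190),(298,254)),('ring',.060,(304,212),(263,220)),('pintop',.14,(154,214),(422,234)),('plinth',.105,(403,253),(210,160))):
    print(nm,onz(T,*ut,z).round(4),onz(S,*us,z).round(4))
E
```

```text
button [0.614  0.0559 0.044 ] [0.6142 0.057  0.044 ]
ring [ 0.5575 -0.0525  0.06  ] [ 0.5706 -0.0467  0.06  ]
pintop [0.5492 0.2616 0.14  ] [0.5624 0.2676 0.14  ]
plinth [ 0.4589 -0.2549  0.105 ] [ 0.481  -0.2405  0.105 ]
```

View pics/crops.png

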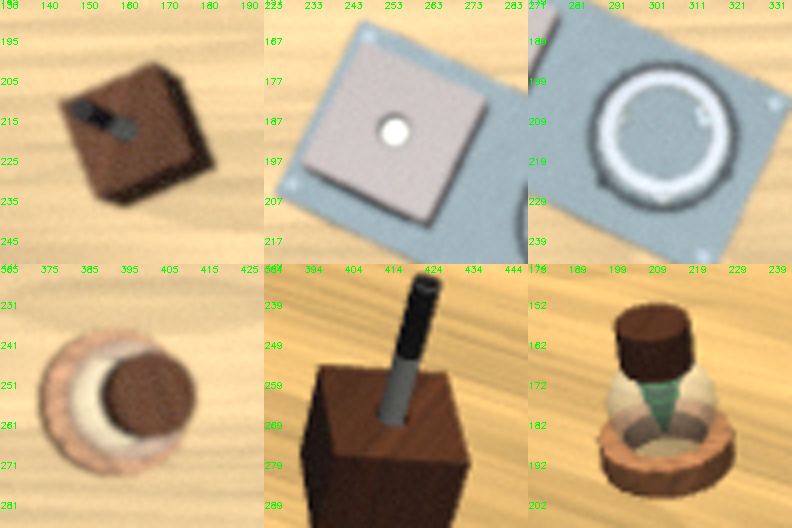

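```bash
python3 - <<'E'
from h import *
import pickle
cs=pickle.load(open('cs.pkl','rb'))
T=cs['top'];S=cs['scene']
P={}
for nm,z,ut,us in(('button',.044,(255.5,189.7),(298,254)),('ring',.060,(305,212),(263,216)),('pintop',.14,(149.5,211.7),(424.5,233.5)),('pinentry',.06,(161.5,217.7),(416.2,267)),('standtop',.06,(162,217.2),(416,265)),('plinth',.105,(403.3,254),(210,156)),('rest',.022,(392.7,255.3),None)):
    a=onz(T,*ut,z);P[nm]=a; print(nm,a.round(4),us and onz(S,*us,z).round(4))
d=P['button']-P['ring'];print(np.hypot(*d[:2]),np.degrees(np.arctan2(d[1],d[0]))-90)
E
```

```text
button [0.6147 0.057  0.044 ] [0.6142 0.057  0.044 ]
ring [ 0.5575 -0.0548  0.06  ] [ 0.5588 -0.0536  0.06  ]
pintop [0.5543 0.2712 0.14  ] [0.559  0.2711 0.14  ]
pinentry [0.5526 0.2695 0.06  ] [0.5593 0.2722 0.06  ]
standtop [0.5537 0.2684 0.06  ] [0.5543 0.2706 0.06  ]
plinth [ 0.4568 -0.2554  0.105 ] [ 0.4656 -0.2515  0.105 ]
rest [ 0.4583 -0.2529  0.022 ] None
0.12562170725508257 -27.13636341443626
```

```bash
cat >> h.py <<'E'
from scipy.spatial.transform import Rotation as Ro
def plan(p,yaw=None):
    o=ctrl.get_obs(); R=Ro.from_euler('xyz',o['eef_rot']); y=o['eef_rot'][2] if yaw is None else yaw
    G=Ro.from_euler('xyz',[np.pi,0,y])
    print('cm',(R.inv().apply(np.array(p)-o['ee_pos'])*100).round(2),'rot',(R.inv()*G).as_rotvec().round(3),'t',o['time_s'],'F',o['force'].round(2),'w',round(o['grip_width'],4),'p',o['ee_pos'].round(4))
E
python3 -c "
from h import *
plan([.555,.27,.205])"
```

```text
cm [-9.780e+00  4.204e+01  1.000e-02] rot [-0.     0.001 -0.   ] t 0.1 F [ 0.3  -0.12  0.45] w 0.0941 p [0.1982 0.5128 0.205 ]
```

>>> play_rows([
  [[-1, 4, 0, 0, 0, 0, 1], [-1.8, 7.5, 0, 0, 0, 0, 1], [-2.6, 11, 0, 0, 0, 0, 1], [-3.4, 14.5, 0, 0, 0, 0, 1], [-4.2, 18, 0, 0, 0, 0, 1], [-5, 21.5, 0, 0, 0, 0, 1], [-5.8, 25, 0, 0, 0, 0, 1], [-6.6, 28.5, 0, 0, 0, 0, 1], [-7.4, 32, 0, 0, 0, 0, 1], [-8.2, 35.5, 0, 0, 0, 0, 1], [-9, 38.5, 0, 0, 0, 0, 1], [-9.5, 41, 0, 0, 0, 0, 1], [-9.8, 42.0, 0, 0, 0, 0, 1], [-9.8, 42.0, 0, 0, 0, 0, 1], [-9.8, 42.0, 0, 0, 0, 0, 1]],
])

```text
time_s: 1.35
ee_pos: [0.5541, 0.2702, 0.2046]
eef_rot: [-3.141, 0.001, 1.202]
force: [0.3, -0.2, 0.7]
grip_width: 0.0939
```

```bash
python3 - <<'E'
from h import *
c=cam('wrist'); import pickle; pickle.dump(c,open('w1.pkl','wb'))
plan([.555,.27,.091]); print(c['f'],c['cx'],c['cy'],ray(c,280,210,True)[0])
for p in ([.555,.27,.06],[.555,.27,.14]): print(proj(c,p,True))
k=cv2.convertScaleAbs(c['frame'],alpha=1.6,beta=10); cv2.imwrite('pics/w1.png',k)
E
```

```text
cm [-1.000e-02  1.500e-01  1.139e+01] rot [-0.001  0.001 -0.   ] t 1.4 F [ 0.47  0.29 -0.81] w 0.094 p [0.5537 0.2707 0.2049]
325.19226210127806 281.730330200715 211.27947079556162 [0.48547966 0.29783044 0.3840756 ]
(np.float64(281.5049056082028), np.float64(201.74272466413944))
(np.float64(281.2160212696811), np.float64(224.7013171843809))
```

View pics/w1.png

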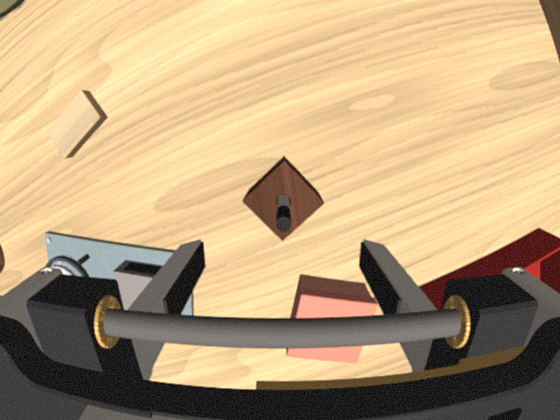

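The wrist view shows the pin between the open fingers, top at about (283.5,223) and entering the stand at about (284,200). That is within 3 px of my prediction.

```bash
python3 - <<'E'
from h import *
import pickle
c=pickle.load(open('w1.pkl','rb'))
k=c['frame'].astype(int).sum(2); 
# stand top corners mid: (243,200),(323,201),(284,157),(282,239)
for z,u,v in((.14,283.5,223.5),(.06,284,200.5)): print(onz(c,u,v,z,True).round(4))
g=cv2.cvtColor(c['frame'],cv2.COLOR_BGR2GRAY)[190:236,272:296]
m=(g<22); 
for r in range(0,46,4): print(r+190,''.join('%3d '%x for x in g[r]))
E
```

```text
[0.5547 0.272  0.14  ]
[0.5547 0.2728 0.06  ]
190  47  43  44  43  46  44  43  47  44  43  43  42  50  45  49  49  52  52  51  50  48  47  48  47 
194  47  45  37  42  41  45  44  45  43  43  46  41  40  47  46  47  53  49  52  55  46  44  44  44 
198  47  47  42  37  39  29  45  52  48  50  51  51  49  48  49  50  40  35  37  47  53  46  50  42 
202  41  50  46  39  30  33  47  51  52  48  52  49  51  50  51  51  52  35  35  44  52  51  47  43 
206  49  45  46  43  45  46  45  32  21  12  10  16   3   8  24  35  46  53  50  50  54  49  49  44 
210  45  45  43  45  37  25   7   3   3   4  14   1   1   5   5   0   4  21  46  55  53  53  47  45 
214  41  47  51  40  29  12   6   0   8   5  11   0  14   0   9   2   2  18  28  51  57  51  50  50 
218  43  43  48  43  24   7  22  29  35  38  36  38  39  41  35  32  25  11  27  48  52  54  54  51 
222  42  44  49  41  34  36  29  30  25  31  33  26  27  29  33  27  28  28  27  46  49  52  56  55 
226  44  42  44  44  38  30  30  32  27  30  30  29  28  29  32  28  28  29  38  45  49  52  50  50 
230  61  42  41  46  46  45  46  41  28  31  30  27  31  28  36  39  37  39  49  47  51  72  99 120 
234 135 133 117  89  69  50  41  45  42  43  51  46  41  44  42  47  50  73 101 122 124 126 127 127
```

>>> play_rows([
  [[0.1, 0.05, 2, 0, 0, 0, 1], [0.17, 0.07, 4.5, 0, 0, 0, 0.9], [0.17, 0.07, 7, 0, 0, 0, 0.8], [0.17, 0.07, 9.5, 0, 0, 0, 0.6], [0.17, 0.07, 11, 0, 0, 0, 0.5], [0.17, 0.07, 11.4, 0, 0, 0, 0.4], [0.17, 0.07, 11.4, 0, 0, 0, 0.3], [0.17, 0.07, 11.4, 0, 0, 0, 0], [0.17, 0.07, 11.4, 0, 0, 0, 0], [0.17, 0.07, 11.4, 0, 0, 0, 0], [0.17, 0.07, 11.4, 0, 0, 0, 0], [0.17, 0.07, 11.4, 0, 0, 0, 0], [0.17, 0.07, 11.4, 0, 0, 0, 0]],
], force=40)

```text
time_s: 2.48
ee_pos: [0.5549, 0.272, 0.0912]
eef_rot: [-3.141, 0.001, 1.203]
force: [0.1, 0.1, -0.4]
grip_width: 0.0173
```

```bash
python3 -c "
from h import *
plan([.555,.272,.17])"
```

```text
cm [-0.    0.   -7.88] rot [-0.     0.001 -0.   ] t 2.4833 F [ 0.13  0.11 -0.37] w 0.0173 p [0.5549 0.272  0.0912]
```

Still closing.

>>> play_rows([
  [[0, 0, 0, 0, 0, 0, 0], [0, 0, 0, 0, 0, 0, 0], [0, 0, 0, 0, 0, 0, 0], [0, 0, 0, 0, 0, 0, 0], [0, 0, 0, 0, 0, 0, 0], [0, 0, 0, 0, 0, 0, 0]],
])

```text
time_s: 2.98
ee_pos: [0.555, 0.272, 0.0912]
eef_rot: [-3.141, 0.001, 1.203]
force: [-0.0, 0.2, 0.6]
grip_width: 0.011
```

>>> play_rows([
  [[0, 0, -0.5, 0, 0, 0, 0], [0, 0, -1.5, 0, 0, 0, 0], [0, 0, -3, 0, 0, 0, 0], [0, 0, -4.5, 0, 0, 0, 0], [0, 0, -6, 0, 0, 0, 0], [0, 0, -7.2, 0, 0, 0, 0], [0, 0, -8, 0, 0, 0, 0], [0, 0, -8, 0, 0, 0, 0], [0, 0, -8, 0, 0, 0, 0]],
])

```text
time_s: 3.73
ee_pos: [0.555, 0.272, 0.1712]
eef_rot: [-3.141, 0.001, 1.203]
force: [-1.2, -0.3, -1.1]
grip_width: 0.0112
```

```bash
python3 -c "
from h import *
plan([.6145,.057,.165])"
```

```text
cm [-17.92  13.29   0.63] rot [-0.     0.001 -0.   ] t 3.7333 F [-1.23 -0.27 -1.12] w 0.0112 p [0.555  0.272  0.1712]
```

>>> play_rows([
  [[-1.2, 0.9, 0, 0, 0, 0, 0], [-3.2, 2.4, 0, 0, 0, 0, 0], [-5.6, 4.2, 0, 0, 0, 0, 0], [-8, 6, 0, 0, 0, 0, 0], [-10.4, 7.8, 0, 0, 0, 0, 0], [-12.8, 9.5, 0, 0, 0, 0, 0], [-15, 11.1, 0, 0, 0, 0, 0], [-16.8, 12.5, 0.3, 0, 0, 0, 0], [-17.7, 13.1, 0.6, 0, 0, 0, 0], [-17.9, 13.3, 0.6, 0, 0, 0, 0], [-17.9, 13.3, 0.6, 0, 0, 0, 0], [-17.9, 13.3, 0.6, 0, 0, 0, 0]],
])

```text
time_s: 4.73
ee_pos: [0.6144, 0.058, 0.1651]
eef_rot: [-3.141, 0.001, 1.203]
force: [0.7, 0.2, -0.5]
grip_width: 0.0117
```

```bash
python3 - <<'E'
from h import *
import pickle
w=cam('wrist');s=cam('scene'); pickle.dump((w,s),open('w2.pkl','wb'))
plan([.6145,.057,.12])
p=ctrl.get_obs()['ee_pos']
print('tip pred',proj(w,[p[0],p[1],p[2]-.081],True),proj(s,[p[0],p[1],p[2]-.081]),'btn',proj(w,[.6145,.057,.044],True),proj(s,[.6145,.057,.044]))
def crop(c,u,v,w=45,hh=45):
    k=c['frame'][v-hh:v+hh,u-w:u+w]; k=cv2.convertScaleAbs(k,alpha=1.8,beta=15)
    k=cv2.resize(k,None,fx=4,fy=4,interpolation=cv2.INTER_CUBIC)
    for i in range(0,90,10): cv2.putText(k,str(u-w+i),(i*4,8),0,.3,(0,255,0)); cv2.putText(k,str(v-hh+i),(0,i*4+4),0,.3,(0,255,0))
    return k
cv2.imwrite('pics/w2.png',np.hstack([crop(w,282,215),crop(s,298,235)]))
E
```

```text
cm [-0.12  0.06  4.54] rot [-0.     0.001 -0.   ] t 4.8333 F [-0.44 -0.27 -0.66] w 0.0111 p [0.6144 0.0583 0.1654]
tip pred (np.float64(281.5092619732287), np.float64(217.81015572144648)) (np.float64(299.0498748620198), np.float64(238.66048180990924)) btn (np.float64(280.32671686748006), np.float64(206.79570036200585)) (np.float64(297.9213721052218), np.float64(254.0855006095269))
```

View pics/w2.png

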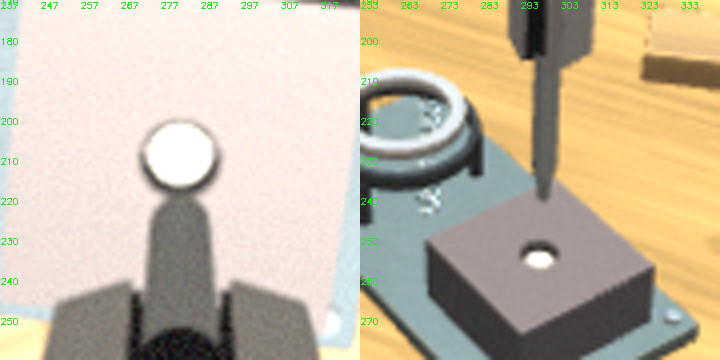

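```bash
python3 - <<'E'
from h import *
import pickle
w,s=pickle.load(open('w2.pkl','rb'))
print(onz(w,281.5,207.5,.044,True),onz(s,298.2,254.2,.044))
g=w['frame'].min(2); m=(g>140).astype(np.uint8)[195:222,265:300]; print(cv2.moments(m,True)['m10']/m.sum()+265,cv2.moments(m,True)['m01']/m.sum()+195)
plan([.615,.0578,.12])
E
```

```text
[0.61554552 0.05779488 0.044     ] [0.61453868 0.05762748 0.044     ]
281.40588235294115 208.11764705882354
cm [-0.03  0.08  4.54] rot [-0.     0.001 -0.   ] t 4.8333 F [-0.44 -0.27 -0.66] w 0.0111 p [0.6144 0.0583 0.1654]
```

>>> play_rows([
  [[0, 0.08, 0.5, 0, 0, 0, 0], [0, 0.08, 1.5, 0, 0, 0, 0], [0, 0.08, 2.5, 0, 0, 0, 0], [0, 0.08, 3.2, 0, 0, 0, 0], [0, 0.08, 3.6, 0, 0, 0, 0], [0, 0.08, 3.8, 0, 0, 0, 0], [0, 0.08, 4.0, 0, 0, 0, 0], [0, 0.08, 4.1, 0, 0, 0, 0], [0, 0.08, 4.2, 0, 0, 0, 0], [0, 0.08, 4.3, 0, 0, 0, 0], [0, 0.08, 4.4, 0, 0, 0, 0], [0, 0.08, 4.4, 0, 0, 0, 0], [0, 0.08, 4.4, 0, 0, 0, 0]],
])

```text
time_s: 5.92
ee_pos: [0.6152, 0.058, 0.1217]
eef_rot: [3.141, 0.001, 1.204]
force: [-0.5, 0.5, 1.0]
grip_width: 0.0113
```

>>> play_rows([
  [[0, 0, 0.1, 0, 0, 0, 0], [0, 0, 0.2, 0, 0, 0, 0], [0, 0, 0.2, 0, 0, 0, 0]],
])

```text
time_s: 6.17
ee_pos: [0.6156, 0.058, 0.1207]
eef_rot: [3.14, 0.0, 1.204]
force: [-3.3, -0.4, 10.9]
grip_width: 0.0114
```

Force 11 N with the arm stopped means the button is on its stop (full press takes 4 N). Next I retract and return the pin.

>>> play_rows([
  [[0, 0, 0.1, 0, 0, 0, 0], [0, 0, -0.5, 0, 0, 0, 0], [0, 0, -1.5, 0, 0, 0, 0], [0, 0, -2.5, 0, 0, 0, 0], [0, 0, -3.8, 0, 0, 0, 0], [0, 0, -5, 0, 0, 0, 0], [0, 0, -5, 0, 0, 0, 0], [0, 0, -5, 0, 0, 0, 0]],
])

```text
time_s: 6.83
ee_pos: [0.6158, 0.058, 0.1714]
eef_rot: [3.139, -0.0, 1.204]
force: [-0.3, 0.2, -1.4]
grip_width: 0.0112
```

```bash
python3 -c "
from h import *
plan([.555,.272,.171],1.203)"
```

```text
cm [ 1.779e+01 -1.335e+01  1.000e-02] rot [ 0.003 -0.     0.001] t 6.8333 F [-0.28  0.2  -1.43] w 0.0112 p [0.6158 0.058  0.1714]
```

>>> play_rows([
  [[1.2, -0.9, 0, 0.003, 0, 0, 0], [3.2, -2.4, 0, 0.003, 0, 0, 0], [5.6, -4.2, 0, 0.003, 0, 0, 0], [8, -6, 0, 0.003, 0, 0, 0], [10.4, -7.8, 0, 0.003, 0, 0, 0], [12.8, -9.6, 0, 0.003, 0, 0, 0], [15, -11.2, 0, 0.003, 0, 0, 0], [16.8, -12.6, 0, 0.003, 0, 0, 0], [17.6, -13.2, 0, 0.003, 0, 0, 0], [17.8, -13.35, 0, 0.003, 0, 0, 0], [17.8, -13.35, 0, 0.003, 0, 0, 0], [17.8, -13.35, 0, 0.003, 0, 0, 0]],
])

```text
time_s: 7.83
ee_pos: [0.5553, 0.2712, 0.1709]
eef_rot: [-3.141, -0.0, 1.203]
force: [0.0, 0.1, -1.6]
grip_width: 0.0116
```

```bash
python3 - <<'E'
from h import *
import pickle
w=cam('wrist');s=cam('scene'); pickle.dump((w,s),open('w3.pkl','wb'))
plan([.555,.272,.105],1.203)
p=ctrl.get_obs()['ee_pos']
print('tip pred',proj(w,[p[0],p[1],p[2]-.081],True),proj(s,[p[0],p[1],p[2]-.081]),'hole',proj(w,[.555,.272,.06],True),proj(s,[.555,.272,.06]))
def crop(c,u,v,w=45,hh=45):
    k=c['frame'][v-hh:v+hh,u-w:u+w]; k=cv2.convertScaleAbs(k,alpha=2.2,beta=20)
    k=cv2.resize(k,None,fx=4,fy=4,interpolation=cv2.INTER_CUBIC)
    for i in range(0,90,10): cv2.putText(k,str(u-w+i),(i*4,8),0,.3,(0,255,0)); cv2.putText(k,str(v-hh+i),(0,i*4+4),0,.3,(0,255,0))
    return k
cv2.imwrite('pics/w3.png',np.hstack([crop(w,282,215),crop(s,418,245)]))
E
```

```text
cm [ 0.08 -0.08  6.6 ] rot [-0.    -0.    -0.001] t 7.9333 F [ 0.63 -0.02 -1.04] w 0.0116 p [0.5554 0.2709 0.171 ]
tip pred (np.float64(280.7935993914782), np.float64(218.10605765138448)) (np.float64(419.228967376564), np.float64(253.4940388555915)) hole (np.float64(281.819708308454), np.float64(208.3453525557478)) (np.float64(416.6631036359005), np.float64(265.49632184801163))
```

View pics/w3.png

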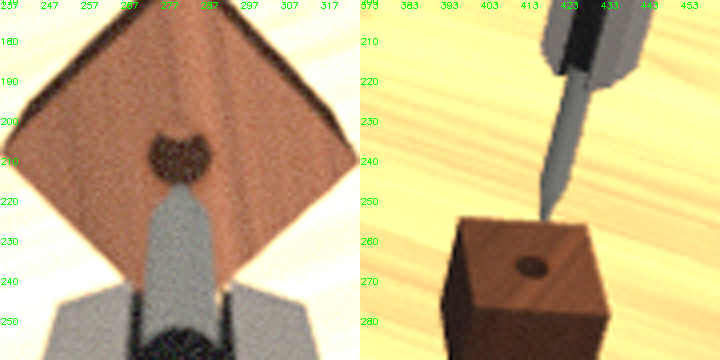

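Tip at (282,216) and hole at (282,210) in the wrist view. In the scene view the tip is at (419,255) and the hole at (416,266). They line up within the chamfer, so I insert at the original grasp pose.

>>> play_rows([
  [[0.08, -0.08, 0.8, 0, 0, 0, 0], [0.08, -0.08, 1.8, 0, 0, 0, 0], [0.08, -0.08, 2.6, 0, 0, 0, 0], [0.08, -0.08, 3.2, 0, 0, 0, 0], [0.08, -0.08, 3.8, 0, 0, 0, 0], [0.08, -0.08, 4.3, 0, 0, 0, 0], [0.08, -0.08, 4.8, 0, 0, 0, 0], [0.08, -0.08, 5.2, 0, 0, 0, 0], [0.08, -0.08, 5.2, 0, 0, 0, 0]],
])

```text
time_s: 8.68
ee_pos: [0.5547, 0.2719, 0.1181]
eef_rot: [-3.141, 0.0, 1.203]
force: [-0.3, 0.1, -0.3]
grip_width: 0.0112
```

Forces clean. Continue down to about 1 mm above the floor.

>>> play_rows([
  [[0, 0, 0.6, 0, 0, 0, 0], [0, 0, 1.2, 0, 0, 0, 0], [0, 0, 1.8, 0, 0, 0, 0], [0, 0, 2.2, 0, 0, 0, 0], [0, 0, 2.5, 0, 0, 0, 0], [0, 0, 2.6, 0, 0, 0, 0], [0, 0, 2.6, 0, 0, 0, 0]],
])

```text
time_s: 9.27
ee_pos: [0.5546, 0.2719, 0.0919]
eef_rot: [-3.14, 0.001, 1.203]
force: [0.4, 0.5, -1.2]
grip_width: 0.0118
```

>>> play_rows([
  [[0, 0, 0.05, 0, 0, 0, 0.1], [0, 0, 0.05, 0, 0, 0, 0.3], [0, 0, 0.05, 0, 0, 0, 0.5], [0, 0, 0.05, 0, 0, 0, 0.5], [0, 0, 0.05, 0, 0, 0, 0.5], [0, 0, 0.05, 0, 0, 0, 0.5], [0, 0, -0.8, 0, 0, 0, 0.6], [0, 0, -2.5, 0, 0, 0, 0.7], [0, 0, -5, 0, 0, 0, 0.9], [0, 0, -8, 0, 0, 0, 1], [0, 0, -10.5, 0, 0, 0, 1], [0, 0, -12, 0, 0, 0, 1], [0, 0, -12, 0, 0, 0, 1]],
])

```text
time_s: 10.35
ee_pos: [0.5558, 0.2724, 0.2164]
eef_rot: [3.138, -0.004, 1.203]
force: [-0.5, 0.3, 0.8]
grip_width: 0.0879
```

```bash
python3 - <<'E'
from h import *
plan([.459,-.254,.22],1.203)
w=cam('wrist'); g=cv2.cvtColor(w['frame'],cv2.COLOR_BGR2GRAY)
cv2.imwrite('pics/w4.png',cv2.resize(cv2.convertScaleAbs(w['frame'][160:260,230:330],alpha=2),None,fx=4,fy=4))
print(proj(w,[.555,.272,.14],True),proj(w,[.555,.272,.06],True))
E
```

```text
cm [-52.59   9.91  -0.52] rot [ 0.003 -0.004 -0.   ] t 10.35 F [-0.47  0.33  0.83] w 0.0879 p [0.5558 0.2724 0.2164]
(np.float64(279.882203687197), np.float64(218.21203310736865)) (np.float64(280.0707015023053), np.float64(197.14198982459345))
```

View pics/w4.png

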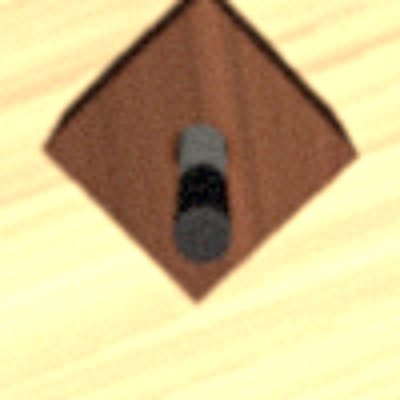

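The pin stands upright in the stand again, top at about (281,219) as predicted. Now to the globe.

>>> play_rows([
  [[-1.5, 0.3, 0, 0.003, -0.004, 0, 1], [-4, 0.8, -0.3, 0.003, -0.004, 0, 1], [-7.5, 1.4, -0.5, 0.003, -0.004, 0, 1], [-11, 2.1, -0.5, 0.003, -0.004, 0, 1], [-14.5, 2.7, -0.5, 0.003, -0.004, 0, 1], [-18, 3.4, -0.5, 0.003, -0.004, 0, 1], [-21.5, 4, -0.5, 0.003, -0.004, 0, 1], [-25, 4.7, -0.5, 0.003, -0.004, 0, 1], [-28.5, 5.4, -0.5, 0.003, -0.004, 0, 1], [-32, 6, -0.5, 0.003, -0.004, 0, 1], [-35.5, 6.7, -0.5, 0.003, -0.004, 0, 1], [-39, 7.3, -0.5, 0.003, -0.004, 0, 1], [-42.5, 8, -0.5, 0.003, -0.004, 0, 1], [-46, 8.7, -0.5, 0.003, -0.004, 0, 1], [-49, 9.2, -0.5, 0.003, -0.004, 0, 1], [-51.5, 9.7, -0.5, 0.003, -0.004, 0, 1], [-52.5, 9.9, -0.5, 0.003, -0.004, 0, 1], [-52.6, 9.9, -0.5, 0.003, -0.004, 0, 1], [-52.6, 9.9, -0.5, 0.003, -0.004, 0, 1]],
])

```text
time_s: 11.98
ee_pos: [0.4578, -0.254, 0.2173]
eef_rot: [-3.138, 0.002, 1.202]
force: [1.2, -0.2, -0.1]
grip_width: 0.094
```

```bash
python3 - <<'E'
from h import *
import pickle
plan([.459,-.254,.075],1.203)
w=cam('wrist'); pickle.dump(w,open('w5.pkl','wb'))
k=cv2.resize(cv2.convertScaleAbs(w['frame'][140:280,200:360],alpha=2),None,fx=4,fy=4)
for i in range(0,160,10): cv2.putText(k,str(200+i),(i*4,8),0,.3,(0,0,255)); cv2.putText(k,str(140+i),(0,i*4+4),0,.3,(0,0,255))
cv2.imwrite('pics/w5.png',k)
print(proj(w,[.459,-.254,.105],True),proj(w,[.459,-.254,.022],True))
E
```

```text
cm [ 0.07  0.16 14.23] rot [-0.003  0.002 -0.001] t 11.9833 F [ 1.22 -0.16 -0.06] w 0.094 p [ 0.4578 -0.254   0.2173]
(np.float64(281.7972112688926), np.float64(210.08690637216668)) (np.float64(281.96806307399953), np.float64(192.5927210066008))
```

View pics/w5.png

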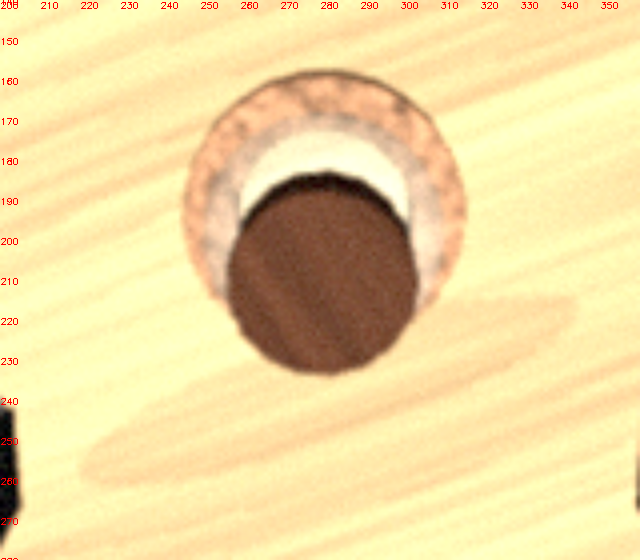

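>>> play_rows([
  [[0, 0.1, 1.5, -0.003, 0.002, 0, 1], [-0.1, 0.16, 4.5, -0.003, 0.002, 0, 1], [-0.1, 0.16, 7.5, -0.003, 0.002, 0, 1], [-0.1, 0.16, 10, -0.003, 0.002, 0, 1], [-0.1, 0.16, 12, -0.003, 0.002, 0, 0.9], [-0.1, 0.16, 13.5, -0.003, 0.002, 0, 0.8], [-0.1, 0.16, 14.2, -0.003, 0.002, 0, 0.7], [-0.1, 0.16, 14.4, -0.003, 0.002, 0, 0.6], [-0.1, 0.16, 14.4, -0.003, 0.002, 0, 0.57], [-0.1, 0.16, 14.4, -0.003, 0.002, 0, 0.55], [-0.1, 0.16, 14.4, -0.003, 0.002, 0, 0.53]],
], force=10)

```text
time_s: 12.95
ee_pos: [0.4592, -0.2551, 0.0746]
eef_rot: [3.14, 0.0, 1.203]
force: [0.3, 0.4, -0.2]
grip_width: 0.0516
```

>>> play_rows([
  [[0, 0, 0, 0, 0, 0, 0.5], [0, 0, 0, 0, 0, 0, 0.48], [0, 0, 0, 0, 0, 0, 0.45], [0, 0, 0, 0, 0, 0, 0.42], [0, 0, 0, 0, 0, 0, 0.4], [0, 0, 0, 0, 0, 0, 0.3], [0, 0, 0, 0, 0, 0, 0.3]],
], force=10)

```text
time_s: 13.53
ee_pos: [0.4595, -0.2555, 0.0752]
eef_rot: [3.139, 0.001, 1.203]
force: [-1.1, -2.3, 6.2]
grip_width: 0.0461
```

>>> play_rows([
  [[0, 0, 0, 0, 0, 0, 0.2], [0, 0, 0, 0, 0, 0, 0.2], [0, 0, 0, 0, 0, 0, 0.2], [0, 0, 0, 0, 0, 0, 0.2]],
], force=45)

```text
time_s: 13.87
ee_pos: [0.4596, -0.2556, 0.0753]
eef_rot: [3.138, 0.001, 1.203]
force: [-0.6, -0.7, 3.8]
grip_width: 0.0453
```

```bash
python3 - <<'E'
from h import *
plan([.459,-.254,.155],1.203)
E
```

```text
cm [ 0.12 -0.09 -7.97] rot [ 0.003  0.001 -0.   ] t 13.8667 F [-0.64 -0.72  3.84] w 0.0453 p [ 0.4596 -0.2556  0.0753]
```

>>> play_rows([
  [[0, 0, -0.5, 0.003, 0.001, 0, 0.2], [0, 0, -1.5, 0.003, 0.001, 0, 0.2], [0, 0, -3, 0.003, 0.001, 0, 0.2], [0, 0, -5, 0.003, 0.001, 0, 0.2], [0, 0, -7, 0.003, 0.001, 0, 0.2], [0, 0, -8.3, 0.003, 0.001, 0, 0.2], [0, 0, -8.5, 0.003, 0.001, 0, 0.2], [0, 0, -8.5, 0.003, 0.001, 0, 0.2]],
])

```text
time_s: 14.53
ee_pos: [0.4595, -0.2554, 0.1611]
eef_rot: [3.14, 0.0, 1.203]
force: [0.5, -0.3, -1.9]
grip_width: 0.0456
```

```bash
python3 - <<'E'
from h import *
plan([.558,-.054,.155],1.203)
E
```

```text
cm [22.33  1.94  0.61] rot [ 0.001  0.    -0.   ] t 14.5333 F [ 0.48 -0.28 -1.91] w 0.0456 p [ 0.4595 -0.2554  0.1611]
```

>>> play_rows([
  [[1, 0.1, 0, 0, 0, 0, 0.2], [2.8, 0.25, 0, 0, 0, 0, 0.2], [5, 0.4, 0, 0, 0, 0, 0.2], [7.5, 0.6, 0, 0, 0, 0, 0.2], [10, 0.9, 0, 0, 0, 0, 0.2], [12.5, 1.1, 0, 0, 0, 0, 0.2], [15, 1.3, 0, 0, 0, 0, 0.2], [17.5, 1.5, 0, 0, 0, 0, 0.2], [19.7, 1.7, 0, 0, 0, 0, 0.2], [21.4, 1.85, 0, 0, 0, 0, 0.2], [22.2, 1.94, 0, 0, 0, 0, 0.2], [22.33, 1.94, 0, 0, 0, 0, 0.2], [22.33, 1.94, 0, 0, 0, 0, 0.2], [22.33, 1.94, 0, 0, 0, 0, 0.2]],
])

```text
time_s: 15.7
ee_pos: [0.5575, -0.0546, 0.1608]
eef_rot: [3.141, 0.0, 1.202]
force: [-0.8, -0.3, -0.9]
grip_width: 0.0456
```

```bash
python3 - <<'E'
from h import *
plan([.558,-.054,.110],1.203)
p=ctrl.get_obs()['ee_pos']
ims=[]
for n,u,v in(('wrist',282,205),('scene',265,200)):
    c=cam(n); f=n=='wrist'
    print(n,'ring',proj(c,[.558,-.054,.06],f),'globe bottom/ctr/top',[np.round(proj(c,[p[0],p[1],p[2]-.063+z],f),1) for z in(0,.034,.093)])
    k=cv2.resize(cv2.convertScaleAbs(c['frame'][v-60:v+60,u-50:u+50],alpha=2,beta=15),None,fx=4,fy=4,interpolation=cv2.INTER_CUBIC)
    for i in range(0,120,10): cv2.putText(k,str(u-50+i),(i*4,8),0,.3,(0,0,255)); cv2.putText(k,str(v-60+i),(0,i*4+4),0,.3,(0,0,255))
    ims.append(k)
cv2.imwrite('pics/w6.png',np.hstack(ims))
E
```

```text
cm [0.08 0.02 5.08] rot [ 0.001  0.    -0.001] t 15.7 F [-0.78 -0.34 -0.9 ] w 0.0456 p [ 0.5575 -0.0546  0.1608]
wrist ring (np.float64(281.92988169228795), np.float64(211.79369592937155)) globe bottom/ctr/top [array([281., 224.]), array([280.8, 238.6]), array([280.4, 277.3])]
scene ring (np.float64(263.0046265073875), np.float64(215.74655825007628)) globe bottom/ctr/top [array([262.3, 201.1]), array([261.9, 187.5]), array([261. , 162.2])]
```

View pics/w6.png

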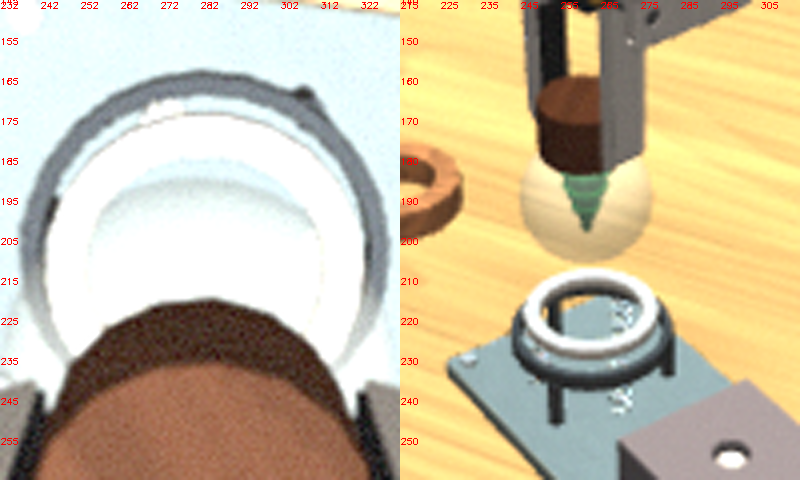

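The globe hangs upright with its ball centred over the ring: ball axis u≈261.5 and ring centre (263,217) in the scene view. Lowering.

>>> play_rows([
  [[0.05, 0.02, 0.5, 0.001, 0, 0, 0.2], [0.08, 0.02, 1.5, 0.001, 0, 0, 0.2], [0.08, 0.02, 2.5, 0.001, 0, 0, 0.2], [0.08, 0.02, 3.5, 0.001, 0, 0, 0.2], [0.08, 0.02, 4.1, 0.001, 0, 0, 0.2], [0.08, 0.02, 4.5, 0.001, 0, 0, 0.2], [0.08, 0.02, 4.7, 0.001, 0, 0, 0.2], [0.08, 0.02, 4.9, 0.001, 0, 0, 0.2], [0.08, 0.02, 5, 0.001, 0, 0, 0.2], [0.08, 0.02, 5, 0.001, 0, 0, 0.2]],
])

```text
time_s: 16.63
ee_pos: [0.5585, -0.0541, 0.1115]
eef_rot: [3.14, -0.0, 1.202]
force: [0.2, 2.7, 2.4]
grip_width: 0.0454
```

>>> play_rows([
  [[0, 0, 0.1, 0, 0, 0, 0.2], [0, 0, 0.2, 0, 0, 0, 0.2], [0, 0, 0.3, 0, 0, 0, 0.2], [0, 0, 0.4, 0, 0, 0, 0.2], [0, 0, 0.4, 0, 0, 0, 0.2]],
])

```text
time_s: 17.05
ee_pos: [0.5587, -0.054, 0.1076]
eef_rot: [3.14, -0.001, 1.202]
force: [0.9, 2.6, 5.3]
grip_width: 0.0454
```

>>> play_rows([
  [[0.03, -0.01, 0.1, 0, 0, 0, 0.2], [0.06, -0.03, 0.2, 0, 0, 0, 0.2], [0.09, -0.03, 0.3, 0, 0, 0, 0.2], [0.09, -0.03, 0.4, 0, 0, 0, 0.2], [0.09, -0.03, 0.5, 0, 0, 0, 0.2], [0.09, -0.03, 0.6, 0, 0, 0, 0.2], [0.09, -0.03, 0.6, 0, 0, 0, 0.2]],
])

```text
time_s: 17.63
ee_pos: [0.5589, -0.0535, 0.1019]
eef_rot: [3.139, 0.0, 1.202]
force: [-0.7, -1.0, 8.8]
grip_width: 0.0453
```

>>> play_rows([
  [[0, 0, 0.1, 0, 0, 0, 0.2], [0, 0, 0.2, 0, 0, 0, 0.2], [0, 0, 0.3, 0, 0, 0, 0.2], [0, 0, 0.35, 0, 0, 0, 0.2], [0, 0, 0.35, 0, 0, 0, 0.2], [0, 0, 0.35, 0, 0, 0, 0.2]],
])

```text
time_s: 18.13
ee_pos: [0.5591, -0.0537, 0.099]
eef_rot: [3.138, 0.0, 1.202]
force: [-1.8, 2.0, 9.6]
grip_width: 0.0453
```

```bash
python3 - <<'E'
from h import *
plan([.558,-.054,.097],1.203)
p=ctrl.get_obs()['ee_pos']
ims=[]
for n,u,v in(('wrist',282,205),('scene',265,200)):
    c=cam(n); f=n=='wrist'
    k=cv2.resize(cv2.convertScaleAbs(c['frame'][v-60:v+60,u-50:u+50],alpha=1.5,beta=15),None,fx=4,fy=4,interpolation=cv2.INTER_CUBIC)
    for i in range(0,120,10): cv2.putText(k,str(u-50+i),(i*4,8),0,.3,(0,0,255)); cv2.putText(k,str(v-60+i),(0,i*4+4),0,.3,(0,0,255))
    ims.append(k)
    q=[.5585,-.0537]
    # expected front edge (camera-facing) of ring top for depths, and collar rim
    C=ray(c,280,210,f)[0][:2]-q; d=C/np.hypot(*C)
    for z in(.050,.048,.046,.044): print(n,z,[np.round(proj(c,[q[0]+s*d[0],q[1]+s*d[1],z],f),1) for s in(.0435,.0385,.036,-.036,-.0385)])
cv2.imwrite('pics/w7.png',np.hstack(ims)); print(ctrl.get_obs()['force'])
E
```

```text
cm [-0.06 -0.09  0.2 ] rot [ 0.003  0.    -0.001] t 18.1333 F [-1.78  2.01  9.61] w 0.0453 p [ 0.5591 -0.0537  0.099 ]
wrist 0.05 [array([281.4, 169.9]), array([281.3, 176.9]), array([281.3, 180.3]), array([280.1, 272.7]), array([280.1, 275.6])]
wrist 0.048 [array([281.4, 169.5]), array([281.4, 176.4]), array([281.3, 179.9]), array([280.1, 271.6]), array([280.1, 274.5])]
wrist 0.046 [array([281.4, 169.1]), array([281.4, 176. ]), array([281.3, 179.4]), array([280.1, 270.5]), array([280.1, 273.4])]
wrist 0.044 [array([281.5, 168.8]), array([281.4, 175.6]), array([281.3, 179. ]), array([280.1, 269.4]), array([280.1, 272.3])]
scene 0.05 [array([263.6, 232.7]), array([263.5, 231.1]), array([263.5, 230.4]), array([262.8, 209.5]), array([262.8, 208.8])]
scene 0.048 [array([263.6, 233.4]), array([263.6, 231.9]), array([263.5, 231.1]), array([262.8, 210.2]), array([262.8, 209.5])]
scene 0.046 [array([263.7, 234.2]), array([263.6, 232.6]), array([263.6, 231.9]), array([262.8, 210.9]), array([262.8, 210.3])]
scene 0.044 [array([263.7, 234.9]), array([263.6, 233.4]), array([263.6, 232.6]), array([262.9, 211.7]), array([262.8, 211. ])]
[-1.96963586  1.5897497   9.56701749]
```

View pics/w7.png

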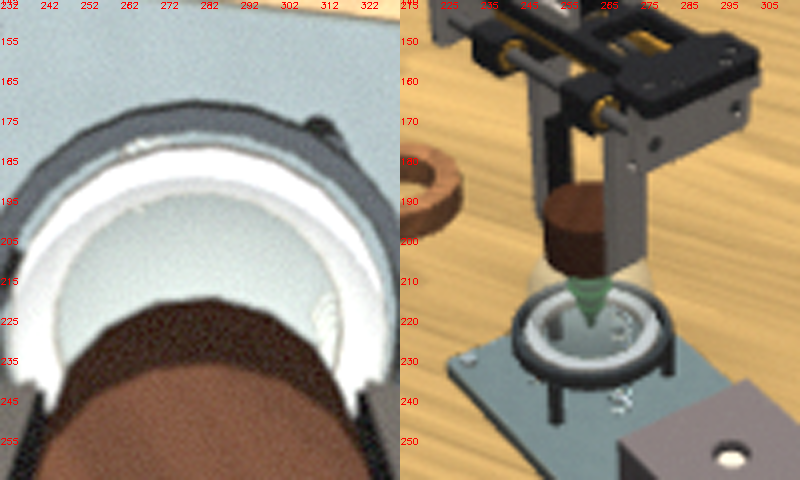

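The globe is upright in the ring, and the ring is about level with the collar rim (contact force about 11 N). It's marginal, so I go about 2 mm lower.

>>> play_rows([
  [[0.02, -0.03, 0.05, 0.003, 0, 0, 0.2], [0.03, -0.06, 0.1, 0.003, 0, 0, 0.2], [0.03, -0.06, 0.15, 0.003, 0, 0, 0.2], [0.03, -0.06, 0.2, 0.003, 0, 0, 0.2], [0.03, -0.06, 0.2, 0.003, 0, 0, 0.2], [0.03, -0.06, 0.2, 0.003, 0, 0, 0.2], [0.03, -0.06, 0.2, 0.003, 0, 0, 0.2]],
])

```text
time_s: 18.82
ee_pos: [0.559, -0.0537, 0.0978]
eef_rot: [3.14, 0.001, 1.202]
force: [-0.7, -0.4, 10.0]
grip_width: 0.0455
```

```bash
python3 - <<'E'
from h import *
plan([.558,-.054,.097],1.203)
s=[cam('scene') for _ in range(4)]
F=np.mean([x['frame'] for x in s],0).mean(2)
print('F',ctrl.get_obs()['force'])
for v in range(205,243): print(v,F[v,261:267].mean().round(0),end=' | ')
k=s[0]['frame'][190:250,225:305]; cv2.imwrite('pics/w8.png',cv2.resize(cv2.convertScaleAbs(k,alpha=1.3),None,fx=9,fy=9,interpolation=cv2.INTER_CUBIC))
E
```

```text
cm [-0.07 -0.08  0.08] rot [ 0.002  0.001 -0.001] t 18.8167 F [-0.73 -0.42 10.04] w 0.0455 p [ 0.559  -0.0537  0.0978]
F [-0.71976284  0.40708236 10.77847817]
205 15.0 | 206 15.0 | 207 15.0 | 208 14.0 | 209 17.0 | 210 49.0 | 211 54.0 | 212 53.0 | 213 55.0 | 214 57.0 | 215 52.0 | 216 50.0 | 217 57.0 | 218 57.0 | 219 61.0 | 220 64.0 | 221 68.0 | 222 76.0 | 223 78.0 | 224 76.0 | 225 73.0 | 226 71.0 | 227 70.0 | 228 69.0 | 229 71.0 | 230 115.0 | 231 124.0 | 232 97.0 | 233 51.0 | 234 23.0 | 235 16.0 | 236 15.0 | 237 34.0 | 238 75.0 | 239 81.0 | 240 83.0 | 241 84.0 | 242 83.0 |
```

View pics/w8.png

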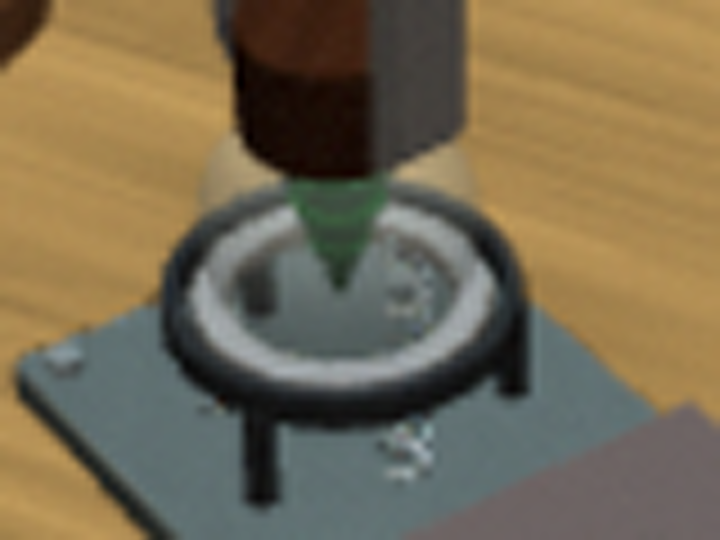

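>>> play_rows([
  [[0, 0, 0.05, 0, 0, 0, 0.2], [0, 0, 0.08, 0, 0, 0, 0.2], [0, 0, 0.08, 0, 0, 0, 0.2], [0, 0, 0.08, 0, 0, 0, 0.2], [0, 0, 0.08, 0, 0, 0, 0.2], [0, 0, 0.08, 0, 0, 0, 0.2]],
])

```text
time_s: 19.52
ee_pos: [0.5592, -0.0538, 0.0978]
eef_rot: [3.139, 0.001, 1.202]
force: [-2.0, 2.4, 10.9]
grip_width: 0.0451
```

```bash
python3 - <<'E'
from h import *
z=[];f=[]
for _ in range(8):
    cam('scene'); o=ctrl.get_obs(); z.append(o['ee_pos'][2]); f.append(o['force'])
print(np.round(z,4),np.mean(f,0),o['time_s'],o['grip_width'])
E
```

```text
[0.0978 0.0978 0.0977 0.0978 0.0978 0.0978 0.0978 0.0978] [-1.87164397  1.92847522 10.26029679] 19.9167 0.045460824171659614
```

>>> play_rows([
  [[0, 0, 0.1, 0, 0, 0, 0.2], [0, 0, 0.15, 0, 0, 0, 0.2], [0, 0, 0.18, 0, 0, 0, 0.2], [0, 0, 0.18, 0, 0, 0, 0.2], [0, 0, 0.18, 0, 0, 0, 0.2], [0, 0, 0.18, 0, 0, 0, 0.2], [0, 0, 0.18, 0, 0, 0, 0.2]],
])

```text
time_s: 20.5
ee_pos: [0.5593, -0.0538, 0.0967]
eef_rot: [3.139, 0.001, 1.202]
force: [-2.2, 3.1, 11.2]
grip_width: 0.0457
```

```bash
python3 - <<'E'
from h import *
z=[];f=[]
for _ in range(10):
    s=cam('scene'); o=ctrl.get_obs(); z.append(o['ee_pos'][2]); f.append(o['force'])
print(np.round(z,4),np.mean(f,0),o['time_s'],o['eef_rot'])
F=s['frame'].mean(2); print([F[v,261:267].mean().round(0) for v in range(228,238)])
E
```

```text
[0.0967 0.0967 0.0967 0.0967 0.0967 0.0967 0.0967 0.0967 0.0967 0.0967] [-2.62275681  2.34512032 10.87250107] 21.0 [3.13854951e+00 4.97617049e-04 1.20193409e+00]
[np.float64(70.0), np.float64(69.0), np.float64(93.0), np.float64(119.0), np.float64(109.0), np.float64(56.0), np.float64(23.0), np.float64(15.0), np.float64(14.0), np.float64(34.0)]
```

Going down another 1.1 mm added 0.6 N, so the ring is still on its spring at about 14 mm depth and holding steady. Handing in.

```bash
python3 -c "
from h import *
print(ctrl.hand_in())"
```

```text
the job is handed in; nothing more can be done
None
```

The job is done and handed in at 21 s of the 56 s allowed; no verdict was reported.

- **Zeroing:** With the ring empty, I pressed the button with the pin tip. The force reached about 11 N with the arm stopped, and full travel takes about 4 N, so the button was on its stop.
- **Pin:** I put it back in the stand and let go. The wrist picture afterwards showed it standing upright where it started.
- **Globe:** I took it from the cork rest, set it ball down in the ring and pressed it straight down, and was still holding it there at hand-in.

**Last checks:**
- The tool held steady at z = 0.0967, and the tilt was about 0.003 rad.
- The contact force was about 12.4 N including the globe's weight. I put the ring at about 14 mm down, past the 12 mm rim level and short of the 16 mm stop.
- The last picture, taken about 1 mm higher, showed the ring sunk inside the collar.

**Small disagreements:**
- A side force of about 2–3 N stayed on the globe after I re-centred it.
- The depth from force came out up to about 1 mm different from the depth by position.
- Gripping the globe on its rest gave about 4–6 N of upward force, which was gone after lifting.

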